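# Bring the valve of a trolley wheel to the top

### The arm

A 7-joint arm with a two-finger parallel gripper is mounted at the origin on the work surface; the furniture and walls round the work are solid. World frame = base frame: x ahead of the robot, y to its left, z up, the work surface at z = 0. Lengths are in mm, angles in rad, forces in N, time in s.
With the tool pointing down it reaches from about 400 to 875 mm from the base axis. Payload 4.4 kg.
Tool frame: the origin (TCP) lies at the centre of the arm's flange, where the gripper is bolted on; the fingertips stand 173 mm ahead of it and the grasp point (between the pads) lies 155 mm ahead of it; z points along the fingers, y is the direction in which the jaws open and shut (so a half turn about z gives the same grasp; the last joint's range is limited). The gripper opens to 85 mm and grips with 20 to 120 N. Pads are 22 mm wide; open, the fingers measure 114 mm over their backs; the gripper's body (76 mm by 85 mm) begins 54 mm behind the grasp point. The pads swing forward as they close: fully open they stand 13 mm farther back than shut.
Start: joints at [-1.272, 0.628, 0.038, 1.517, -0.027, 0.996, -0.02], TCP at [231.878, 607.246, 404.713] pointing down, gripper open.
Joint ranges: [-3.06, 3.06], [-0.37, 2.12], [-1.25, 1.32], [0.18, 2.47], [-1.1, 4.24], [0.23, 1.98], [-2.94, 2.94]. Speed limits (rad/s): [2.57, 2.57, 3.14, 3.14, 3.14, 3.14, 3.14].

### API

Orientations are given as [roll, pitch, yaw] about the fixed x, y, z axes, in that order (R = Rz(yaw) Ry(pitch) Rx(roll)).
In Python, from cell import * gives the robot as it stands. The module is installed in compiled form; this text tells all that it offers.
- The arm moves only by the shell command python3 -m jog 'ROWS'. ROWS is JSON, one flat list of numbers, 5 for each row, row after row: the shift along the tool's x, y, z in mm, then the turn about the tool's z in degrees, then the finger opening in mm, from 0 to 85.4. A call has 1 to 20 rows; each row is the pose to reach, as a shift and turn from the pose commanded when the call began, along the tool's axes at that moment; what a row does not reach only later rows make up. A row lasts 1/12 s, in which the tool goes at most 41.7 mm and 7.16 degrees, less where a joint would pass 70% of its speed; a pose out of reach is approached as far as the arm can. A call with a gripper value outside its range is refused whole. The fingers move at their own pace and stop on an object; the grip force is fixed at half the most. Time passes only in rows, so rows that repeat a pose let the fingers close. It gives the time, the measured TCP pose, the force and the opening at its end, in the units of the state.
- read_state(): the state, without advancing time (a new reading comes with each control period).
- get_image(name): name is "side" or "top"; returns (picture, depth): 420x560x3 uint8, blue, green, red; 420x560 float32, mm along the optical axis (not along the pixel's ray), 0 where there is no reading.
- camera_params(name): a dict with "K" (3x3 intrinsics, pixels), "dist_coeffs" ([k1, k2, p1, p2, k3] as OpenCV has them; the pictures are not rectified), "T" (4x4, takes a point from camera to world coordinates). Camera axes: x right, y up, looking along -z (the intrinsics and any distortion apply to the point x, -y, -z); pixel columns grow to the right and rows downward; lengths in mm; the calibration is good to about 2 mm. A picture is of the moment at which its call begins. camera_params takes no time and is no camera call.
- finish_job(): hands the job in, once; it reports no verdict.
The state is a dict: "clock": time; "qpos": joint angles; "qd": joint speeds; "tau": joint torques, N m; "eef_pos": TCP position; "tool_rot": TCP orientation; "force": force on the tool from outside, world axes, zero at the start; "torque": the same for the moment, N m; "width": finger opening in mm.
Only numpy, scipy, OpenCV 4.12 (cv2) and the standard library are available. Lean on these libraries where they do the work, as an engineer would, in place of code of your own. Each camera call takes 0.05 s, during which the arm holds its last target.

### The job

The trolley wheel on the tilted service stand is to be pumped up next: push its blue spokes round with your closed fingertips, spoke after spoke where the clear guard leaves them open, until the valve stem with the red cap sits straight up from the hub, at the very top of the wheel and in line with the yellow pointer, and leave the wheel at rest there. Grasp and lift nothing, do not push on the valve stem, and do not shift the stand or the things lying round it.

Things in the scene. Friction and masses are not known exactly. Their poses are not given: they have to be found in the camera images.
- stand: grey stand, loose on rubber feet (4 kg, 260 x 336 mm). Origin on the bench under the wheel's centre; z up, x away from the robot at yaw 0. The axle leans 35 deg to -x: in the stand's frame the wheel's face normal is n = (-0.574, 0, 0.819), uphill along the face is u = (0.819, 0, 0.574). Face coordinates (u, y, n) start at hub; angles run from u (top) towards y
- hub (a point): centre of the wheel: on the axle, in the plane of the spokes' outer face (n = 0), 135 mm above the bench. The blue hub, 60 mm in diameter, stands out to n = 11 mm
- guard_edge (a point): middle of the upper edge of the guard, at u = -10 mm, n = 22 mm. The guard, fixed to the stand, is clear plastic with an aluminium bar along this straight edge (along y, 320 mm long); it covers the whole face below u = -10 mm, at n = 12 to 22 mm. Above the edge the spokes are open. Two steel posts hold it at y = +-150 mm, outside the tyre
- pointer (a point): tip of the yellow pointer plate on the stand, at u = 112 mm, n = 16 mm; it marks the top and lies over the tyre (u = 112 to 160 mm, n = 13 to 18 mm). Its steel rod runs round the tyre's far edge (u = 158 mm) and back to the post 43 mm behind the spokes' outer face
- wheel (a joint): angle of the wheel, rad, endless both ways: 0 or any multiple of 6.283 has the valve stem at the top; it grows counter-clockwise as seen looking at the face, so the stem stands at angle = joint value, from u towards y. A stiff dry bearing (0.2 N m, about 3 N at a spoke) keeps the wheel where it is left
- spokes: five straight blue spokes and the hub, turning with the wheel; origin at hub. Spokes 12 mm wide, 14 mm thick (n = 0 to -14 mm), at joint value + 36, 108, 180, 252, 324 degrees, from radius 30 mm to the rim (inner radius 101 mm). The gaps are open to 25 mm behind the face and more. Black tyre: outer radius 135 mm, standing out to n = 10 mm
- valve_stem: brass valve stem with a red cap in the middle of one gap between spokes, 11 mm thick, pointing from the rim (radius 101 mm) towards the hub as far as radius 73 mm, its centre line at n = -6 mm. Origin at hub
- stem (a point): middle of the valve stem, at radius 85 mm from the axle
- coupler: brass-coloured air coupler, 23 x 62 x 24 mm, loose bystander left of the stand
- tray: yellow parts tray, 102 x 70 x 39 mm, loose bystander right of the stand
- pen: green and white marker, 17 x 135 x 16 mm, loose bystander left of the stand

How it is judged (in metres and radians):
On the way:
1. a finger pushes against a spoke (contact force between the fingers and spokes above 0.3 N), for 0.04 s.
At the end, for the whole second after the job is handed in: the valve stem is at the top of the wheel, its middle within 10.5 mm (7 degrees) either side of the pointer's line, the wheel at rest, and the stand, coupler, marker and tray within 20 mm of where they stood (y of stem in the frame of stand between -0.0105 and 0.0105 m and z of stem in the frame of stand above 0.15 m and velocity of joint wheel between -0.05 and 0.05 rad/s and distance of each of stand, coupler, pen, tray from where it was at the start of the episode below 0.02 m); the robot touches nothing.
It fails at once if the valve stem is pushed on (over 1.5 N) (contact force between any of the fingers, the arm and valve_stem above 1.5 N).
It fails at once if the stand is shoved more than 20 mm, lifted or tipped (distance of stand from where it was at the start of the episode above 0.02 m or height (world z) of stand above 0.01 m or angle between stand's own z axis and vertical above 0.07 rad).
It fails at once if a bystander is moved more than 20 mm (distance of any of coupler, pen, tray from where it was at the start of the episode above 0.02 m).
It also fails if it takes over 58 s, if anything falls off the work surface, if the arm or the gripper's body presses on something with over 40 N, if the wrist force passes 120 N, or if a joint passes its speed limit or range.

## Working session

There is one attempt and no reset: what is moved stays moved. The work goes in short steps, Python scripts to look and compute and a shell command to move; the robot and the scene stay as the last step left them, time stands still between calls to the robot, and variables do not carry over. Pictures are saved under pics/ and viewed, and the job is handed in when it is done.

```bash
mkdir -p pics; ls
python3 - <<'E'
from cell import *
import cv2,numpy as np
s=read_state();print({k:np.round(v,3).tolist() for k,v in s.items()})
for n in("side","top"):
    im,d=get_image(n);cv2.imwrite(f"pics/{n}0.png",im);np.save(f"pics/{n}0d.npy",d);cv2.imwrite(f"pics/{n}0raw.png",im)
    p=camera_params(n);print(n,{k:np.round(v,4).tolist() for k,v in p.items()})
E
```

```text
pics
{'clock': 0.0, 'qpos': [-1.272, 0.629, 0.038, 1.518, -0.027, 0.996, -0.02], 'qd': [0.002, 0.0, -0.0, -0.0, -0.0, 0.0, -0.002], 'tau': [-0.0, -56.339, 1.227, -19.343, 0.011, 0.011, -0.0], 'eef_pos': [231.753, 606.963, 403.786], 'tool_rot': [-3.14, 0.0, 2.777], 'force': [-0.555, -0.059, -0.444], 'torque': [0.006, 0.031, -0.016], 'width': 85.123}
side {'K': [[397.5785, 0.0, 274.8581], [0.0, 397.5785, 204.2201], [0.0, 0.0, 1.0]], 'dist_coeffs': [-0.1076, 0.0, 0.0, 0.0, 0.0], 'T': [[-0.911, 0.2811, -0.3019, 280.2], [-0.4124, -0.6048, 0.6813, 603.1906], [0.0089, 0.7451, 0.6669, 752.4547], [0.0, 0.0, 0.0, 1.0]]}
top {'K': [[437.0777, 0.0, 277.4279], [0.0, 437.0777, 211.9661], [0.0, 0.0, 1.0]], 'dist_coeffs': [-0.1189, 0.0, 0.0, 0.0, 0.0], 'T': [[-0.0085, 0.9959, -0.0901, 448.233], [-0.9999, -0.0072, 0.0146, 20.8909], [0.0139, 0.0902, 0.9958, 1320.0649], [0.0, 0.0, 0.0, 1.0]]}
```

View pics/side0.png

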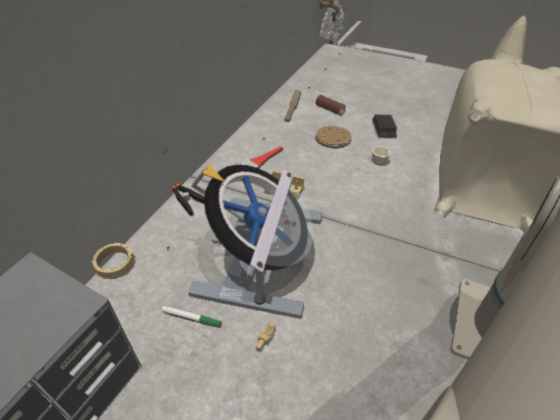

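View pics/top0.png

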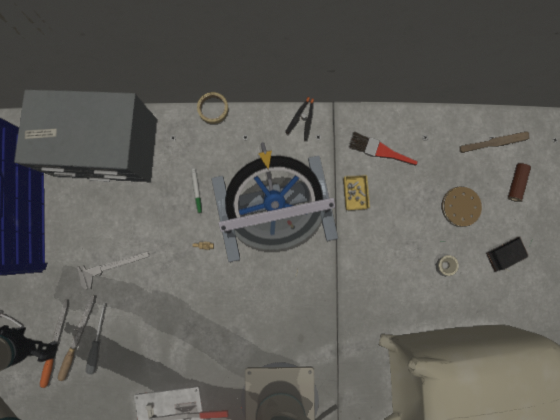

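Run:
```python
import cv2
a=cv2.imread("pics/side0raw.png")[150:310,170:350];cv2.imwrite("pics/sc.png",cv2.resize(a,None,fx=3.7,fy=3.7,interpolation=cv2.INTER_CUBIC)[:600])
a=cv2.imread("pics/top0raw.png")[135:270,200:380];cv2.imwrite("pics/tc.png",cv2.resize(a,None,fx=4.4,fy=4.4,interpolation=cv2.INTER_CUBIC))
```

```text
(no output)
```

View pics/sc.png

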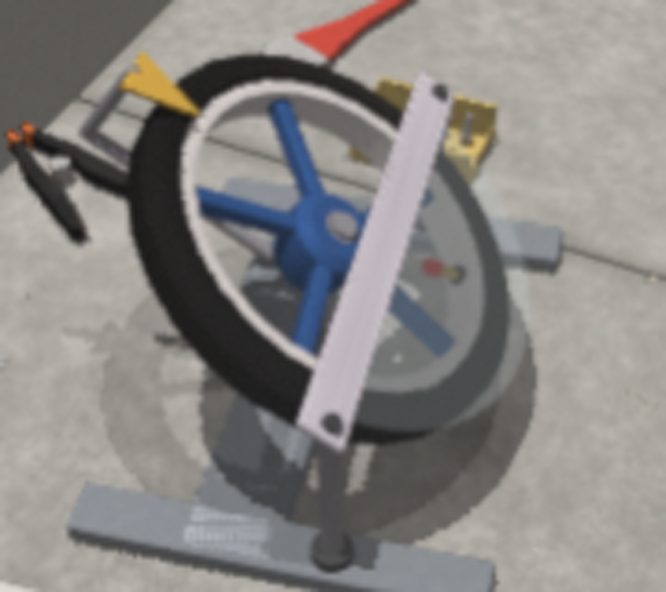

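View pics/tc.png

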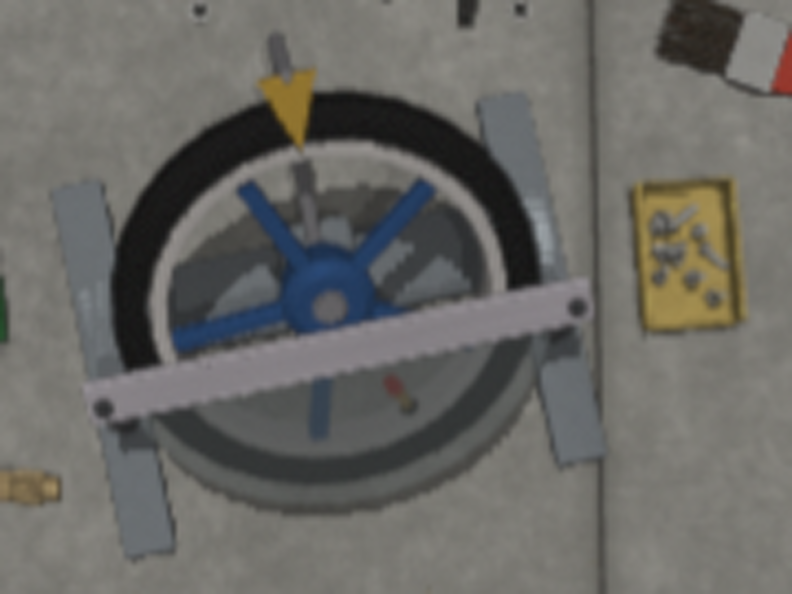

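```bash
cat > h.py <<'E'
from cell import *
import cv2,numpy as np
from scipy.optimize import least_squares
def proj(n,P):
    p=camera_params(n);T=np.linalg.inv(np.array(p["T"]));P=np.atleast_2d(P)
    c=P@T[:3,:3].T+T[:3,3];c=c*[1,-1,-1]
    return cv2.projectPoints(c.astype(float),np.zeros(3),np.zeros(3),np.array(p["K"]),np.array(p["dist_coeffs"]))[0][:,0]
n_=np.array([-.5736,0,.8192]);u_=np.array([.8192,0,.5736])
def f2w(F,X,Y,yaw):
    F=np.atleast_2d(F)
    L=F[:,:1]*u_+F[:,1:2]*[0,1,0]+F[:,2:]*n_+[0,0,135]
    c,s=np.cos(yaw),np.sin(yaw)
    return L@np.array([[c,-s,0],[s,c,0],[0,0,1]]).T+[X,Y,0]
def pol(r,a,n): return [r*np.cos(a),r*np.sin(a),n]
E
cat > fit.py <<'E'
from h import *
F=[[112,0,16],[-10,160,22],[-10,-160,22],[0,0,11]]
top=np.array([[302,150],[86,386],[586,282],[330,305]])/4.4+[200,135]
side=np.array([[200,118],[300,422],[420,72],[343,222]])/3.7+[170,150]
tt=np.array([[393,385],[408,408]])/4.4+[200,135]; ss=np.array([[433,268],[455,273]])/3.7+[170,150]
sp=np.array([[245,187],[428,184],[175,338],[318,435]])/4.4+[200,135]
def res(x,full=False):
    r=[proj("top",f2w(F,*x[:3]))-top,proj("side",f2w(F,*x[:3]))-side]
    V=[pol(76,x[3],-6),pol(99,x[3],-6)]
    r+=[proj("top",f2w(V,*x[:3]))-tt,proj("side",f2w(V,*x[:3]))-ss]
    return r if full else np.concatenate(r).ravel()
for w0 in(-2.5,):
    s=least_squares(res,[470,20,.2,w0],loss='soft_l1',x_scale=[10,10,.1,.1]);print(s.x,s.cost)
    for r in res(s.x,True):print(np.round(r,1).tolist())
x=s.x;print(np.degrees(x[2:]))
for k in range(5):
    a=x[3]+np.radians(36+72*k);print(np.degrees(a)%360,(proj("top",f2w([pol(100,a,0)],*x[:3]))-[200,135])*4.4)
np.save("pose.npy",x)
E
python3 fit.py
```

```text
[ 5.77561065e+02  1.14233735e+01  2.03318609e-01 -2.74724968e+00] 5.452772028561638
[[-0.7, 0.3], [-1.6, 0.6], [0.6, -0.4], [-0.0, 1.5]]
[[-0.6, -1.4], [-0.3, -0.4], [0.5, -1.1], [0.6, -0.1]]
[[-0.8, -0.4], [-0.1, 0.0]]
[[-1.1, -0.8], [0.6, 0.1]]
[  11.64929821 -157.40581219]
238.59418781023362 [[472.80003236 345.83967959]]
310.5941878102336 [[432.39906841 184.81277266]]
22.59418781023362 [[238.61838066 183.57784331]]
94.59418781023362 [[172.81224599 347.69782737]]
166.59418781023362 [[317.79083778 440.25613672]]
```

```bash
cat >> h.py <<'E'
from scipy.spatial.transform import Rotation as Ro
x=np.load("pose.npy") if __import__('os').path.exists("pose.npy") else None
def tcp(a,r=65,lift=0,d=17):
    return f2w([pol(r,np.radians(a),0)],*x[:3])[0]+[0,0,173-d+lift]
def shift(t,s=None):
    s=s or read_state();R=Ro.from_euler('xyz',s["tool_rot"]).as_matrix()
    return np.round(R.T@(t-np.array(s["eef_pos"])),1)
E
python3 - <<'E'
from h import *
t=tcp(-80);h=t.copy();h[2]=460
print(t,h,shift(h),shift(t)); s=read_state();print(np.degrees(s["tool_rot"]))
E
```

```text
[599.54247305 -49.40354985 297.47429866] [599.54247305 -49.40354985 460.        ] [-577.7 -482.1  -55.3] [-577.7 -481.8  107.2]
[-1.79903246e+02  5.87295529e-04  1.59099913e+02]
```

```bash
python3 -m jog '[0,0,-40,0,0, -20,-16,-60,-7,0, -55,-46,-60,-14,0, -87,-73,-60,-21,0, -119,-99,-60,-28,0, -151,-126,-60,-32.5,0, -183,-153,-60,-32.5,0, -215,-179,-60,-32.5,0, -247,-206,-60,-32.5,0, -279,-233,-60,-32.5,0, -311,-259,-60,-32.5,0, -343,-286,-60,-32.5,0, -375,-313,-60,-32.5,0, -407,-340,-60,-32.5,0, -439,-366,-60,-32.5,0, -471,-393,-60,-32.5,0, -503,-420,-60,-32.5,0, -535,-446,-60,-32.5,0, -567,-473,-56,-32.5,0, -578,-482,-56,-32.5,0]'
python3 - <<'E'
from h import *
s=read_state();print(s["eef_pos"],np.degrees(s["tool_rot"]),s["width"],s["force"],s["qpos"]);t=tcp(-80);print(shift(t))
for n in("side","top"):
    im,d=get_image(n);cv2.imwrite(f"pics/{n}1.png",im)
E
```

```text
clock: 1.77
eef_pos: [601.1, -55.6, 459.8]
tool_rot: [-3.138, -0.001, -2.946]
force: [-1.2, -0.9, -0.8]
width: -0.2
[601.09388268 -55.60255892 459.75988872] [-1.79777264e+02 -4.62428505e-02 -1.68777558e+02] -0.18182182662719132 [-1.15704847 -0.91312633 -0.82031836] [ 0.01705726  0.50611293  0.04347481  1.58347221 -0.01969311  1.05230811
  1.83151067]
[  0.2   7.  162.3]
```

Run:
```python
from h import *
a=cv2.imread("pics/side1.png")[100:310,150:400];b=cv2.imread("pics/top1.png")[100:270,200:380]
cv2.imwrite("pics/c1.png",np.hstack([cv2.resize(a,(400,336)),cv2.resize(b,(356,336))]))
```

```text
(no output)
```

View pics/c1.png

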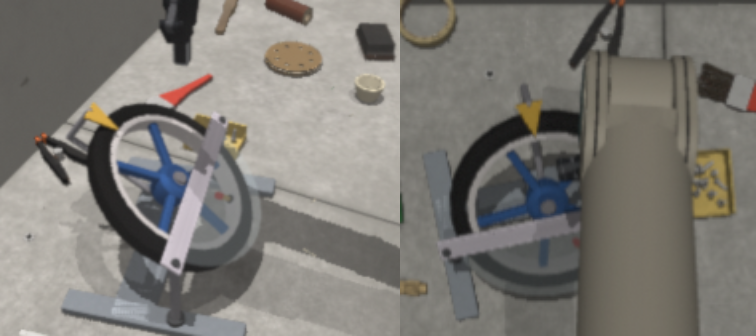

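Run:
```python
from h import *
s=read_state();e=np.array(s["eef_pos"]);print(s["clock"],e,shift(tcp(-80)),np.round(s["force"],2));print(proj("side",[e-[0,0,173]]))
a=cv2.imread("pics/side1.png")[90:150,230:300];cv2.imwrite("pics/c2.png",cv2.resize(a,None,fx=7,fy=7))
```

```text
1.8667 [600.68949453 -54.38058924 459.64111936] [-1.000e-01  5.500e+00  1.622e+02] [-1.45  1.2   0.13]
[[263.31115926 139.00398264]]
```

View pics/c2.png

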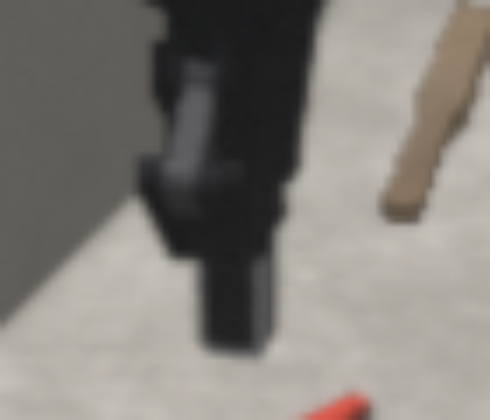

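```bash
python3 -m jog '[0,0,0,0,0, 0,0,0,0,0, 0,0,40,0,0, 0,0,80,0,0, 0,0,100,0,0]'
python3 - <<'E'
from h import *
s=read_state();print(shift(tcp(-80)),shift(tcp(-80),s))
E
```

```text
clock: 2.28
eef_pos: [597.9, -46.8, 357.3]
tool_rot: [3.139, -0.005, -2.936]
force: [-1.5, -0.1, -0.4]
width: -0.3
[-1.3 -3.1 59.9] [-1.3 -3.1 59.9]
```

```bash
python3 -m jog '[0,0,0,0,0, 0,0,0,0,0, 0,0,15,0,0, 0,0,30,0,0, 0,0,45,0,0, 0,0,60,0,0, 0,0,62,0,0, 0,0,62,0,0, 0,0,62,0,0]'
python3 - <<'E'
from h import *
s=read_state();print(shift(tcp(-80)),s["tool_rot"])
for n in("side",):
    im,d=get_image(n);cv2.imwrite(f"pics/{n}3.png",cv2.resize(im[120:290,170:350],None,fx=3.5,fy=3.5,interpolation=cv2.INTER_CUBIC))
c=tcp(-80)
for a in range(-80,76,8):
    print(a,shift(tcp(a))-shift(tcp(-80)))
E
```

```text
clock: 3.03
eef_pos: [600.7, -48.9, 300.7]
tool_rot: [-3.141, 0.003, -2.939]
force: [-0.1, -0.4, 0.7]
width: 0.2
[ 1.3 -0.3  3.2] [-3.14096786  0.00316356 -2.93854829]
-80 [0. 0. 0.]
-72 [-7.2  2.1 -5. ]
-64 [-14.1   5.5  -9.8]
-56 [-20.6  10.1 -14.3]
-48 [-26.4  15.7 -18.4]
-40 [-31.6  22.2 -22. ]
-32 [-36.   29.5 -25.1]
-24 [-39.4  37.5 -27.5]
-16 [-42.   46.1 -29.3]
-8 [-43.5  54.9 -30.3]
0 [-44.1  64.  -30.7]
8 [-43.5  73.  -30.4]
16 [-42.   81.9 -29.3]
24 [-39.4  90.4 -27.5]
32 [-35.9  98.4 -25.1]
40 [-31.5 105.8 -22.1]
48 [-26.4 112.3 -18.5]
56 [-20.5 117.9 -14.4]
64 [-14.  122.4  -9.9]
72 [ -7.1 125.8  -5.1]
```

View pics/side3.png

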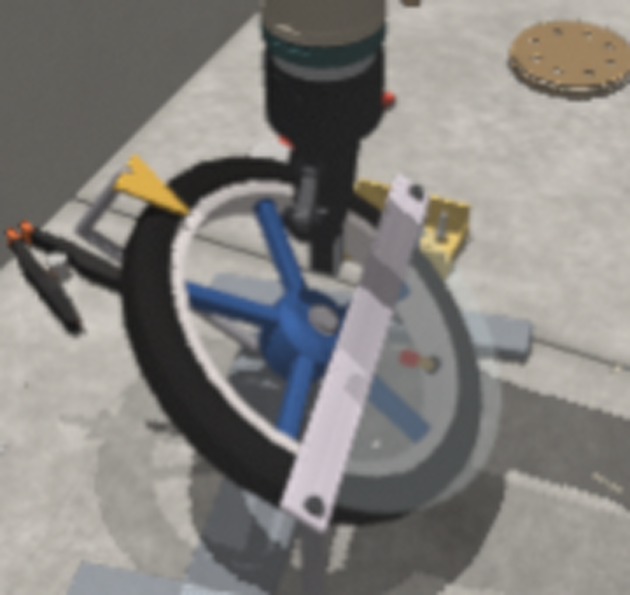

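```bash
python3 -m jog '[-2,1,2,0,0, -6,2,-1,0,0, -9.5,3.2,-3.5,0,0, -13,5,-6,0,0, -16.5,7.5,-8.5,0,0, -20,10,-11,0,0, -23,12.5,-13,0,0, -26,15.5,-15.5,0,0, -29,19,-17,0,0, -31.5,22,-19,0,0, -34,26,-20.5,0,0, -36,29.5,-22,0,0, -38,33.5,-23.5,0,0, -39.5,37.5,-24.5,0,0, -41,42,-25.5,0,0, -42,46,-26.3,0,0, -43,50.5,-27,0,0, -43.5,55,-27.3,0,0, -43.5,55,-27.3,0,0, -43.5,55,-27.3,0,0]'
cat > look.py <<'E'
from h import *
import sys
s=read_state();print(s["clock"],np.round(s["eef_pos"],1),np.round(s["force"],1))
im,d=get_image("side");cv2.imwrite(f"pics/{sys.argv[1]}.png",cv2.resize(im[120:290,170:350],None,fx=3.5,fy=3.5,interpolation=cv2.INTER_CUBIC))
for a in map(int,sys.argv[2:]): print(a,shift(tcp(a),s))
E
python3 look.py s4 -8 0 8 16 24 32 40 48 56 64 72 76 80
```

```text
clock: 4.75
eef_pos: [631.8, 15.0, 326.4]
tool_rot: [3.14, 0.002, -2.938]
force: [-0.4, -0.5, -0.4]
width: -0.2
4.75 [631.8  15.  326.4] [-0.4 -0.5 -0.4]
-8 [ 1.1 -1.6 -1.5]
0 [ 0.6  7.4 -1.9]
8 [ 1.1 16.5 -1.5]
16 [ 2.6 25.3 -0.4]
24 [ 5.2 33.9  1.4]
32 [ 8.7 41.9  3.8]
40 [13.  49.2  6.9]
48 [18.2 55.7 10.5]
56 [24.1 61.3 14.6]
64 [30.5 65.8 19.1]
72 [37.4 69.2 23.9]
76 [41.  70.5 26.4]
80 [44.6 71.4 29. ]
```

View pics/s4.png

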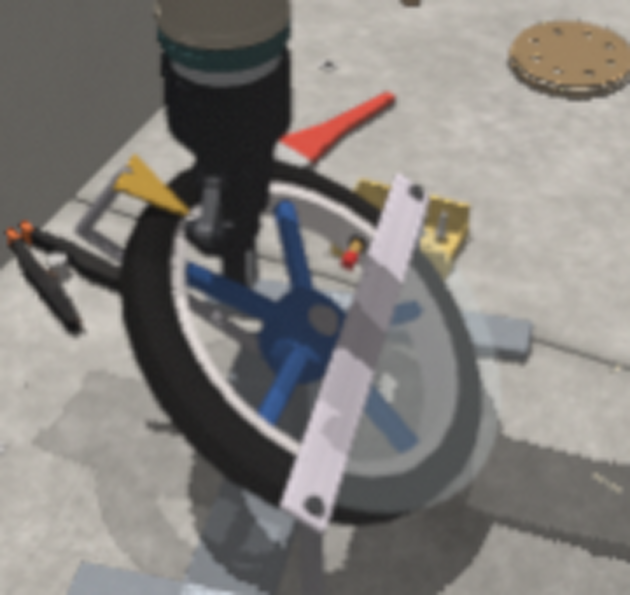

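```bash
python3 -m jog '[0,4,-0.5,0,0, 0,8,-0.5,0,0, 0.3,12,-0.5,0,0, 0.8,16,-0.3,0,0, 1.5,20,0,0,0, 2.5,25,0.5,0,0, 4,29,1,0,0, 5.5,33.5,2,0,0, 7,37.5,3.5,0,0, 9,42,5,0,0, 11,45.5,6.5,0,0, 13,49,8,0,0, 15.5,52.5,10,0,0, 18,55.5,11.7,0,0, 21,58.5,13.5,0,0, 24,61,15.6,0,0, 27,63.5,17.7,0,0, 30.5,65.5,20,0,0, 30.5,65.5,20,0,0, 30.5,65.5,20,0,0]'
python3 look.py s5 64 72 80
```

```text
clock: 6.47
eef_pos: [587.2, 72.3, 305.4]
tool_rot: [3.14, -0.003, -2.938]
force: [-0.1, -0.3, -0.1]
width: 0.1
6.4667 [587.2  72.3 305.4] [-0.1 -0.3 -0.1]
64 [-1.6  0.7 -2. ]
72 [5.3 4.1 2.9]
80 [12.4  6.3  7.9]
```

View pics/s5.png

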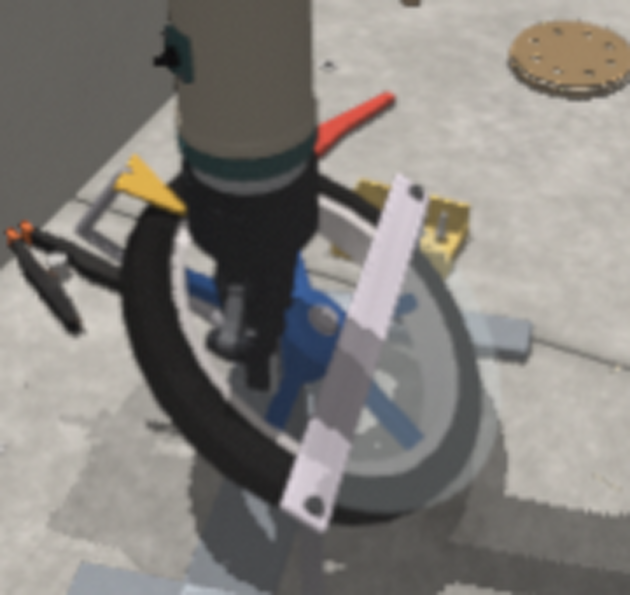

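Run:
```python
from h import *
for j in(-36,-30,-24,-18):
    print(j,[(np.round((proj("side",f2w([pol(100,np.radians(j+36+72*k),0)],*x[:3]))[0]-[170,120])*3.5).astype(int)).tolist() for k in range(5)])
```

```text
-36 [[191, 237], [236, 401], [397, 455], [431, 331], [315, 208]]
-30 [[186, 248], [249, 413], [407, 449], [426, 318], [303, 203]]
-24 [[183, 259], [262, 424], [415, 442], [420, 305], [290, 200]]
-18 [[181, 272], [276, 434], [423, 435], [413, 293], [277, 197]]
```

```bash
python3 -m jog '[-2,-1,-2,0,0, -5,-2,-4,0,0, -5,-2,-20,0,0, -5,-2,-45,0,0, -5,-2,-75,0,0, -5,-2,-105,0,0, -5,-2,-130,0,0, -5,-2,-150,0,0, -5,-2,-155,0,0, -5,-2,-155,0,0, -5,-2,-155,0,0]'
python3 look.py s6 -80 -84
python3 - <<'E'
from h import *
im,d=get_image("top");cv2.imwrite("pics/t6.png",cv2.resize(im[135:270,200:380],None,fx=4.4,fy=4.4))
E
```

```text
clock: 7.43
eef_pos: [593.4, 70.4, 460.3]
tool_rot: [3.141, -0.001, -2.939]
force: [-0.2, 0.2, -0.3]
width: 0.0
7.4333 [593.4  70.4 460.3] [-0.2  0.2 -0.3]
-80 [  17.9 -118.7  162.8]
-84 [  21.6 -119.3  165.4]
```

View pics/s6.png

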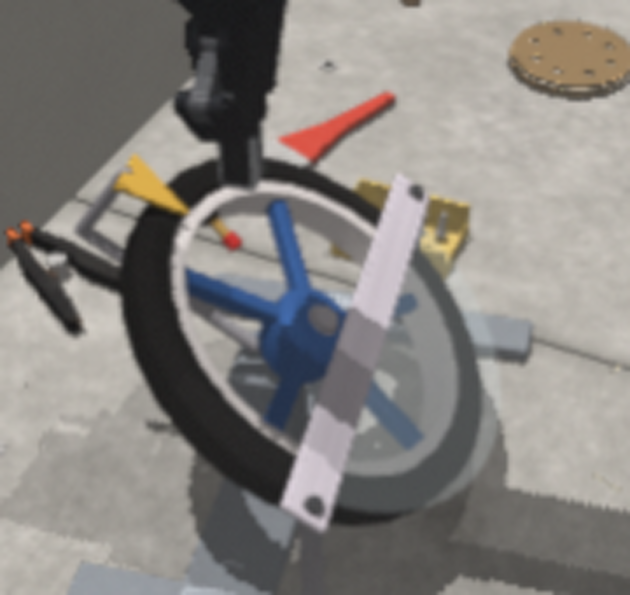

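View pics/t6.png

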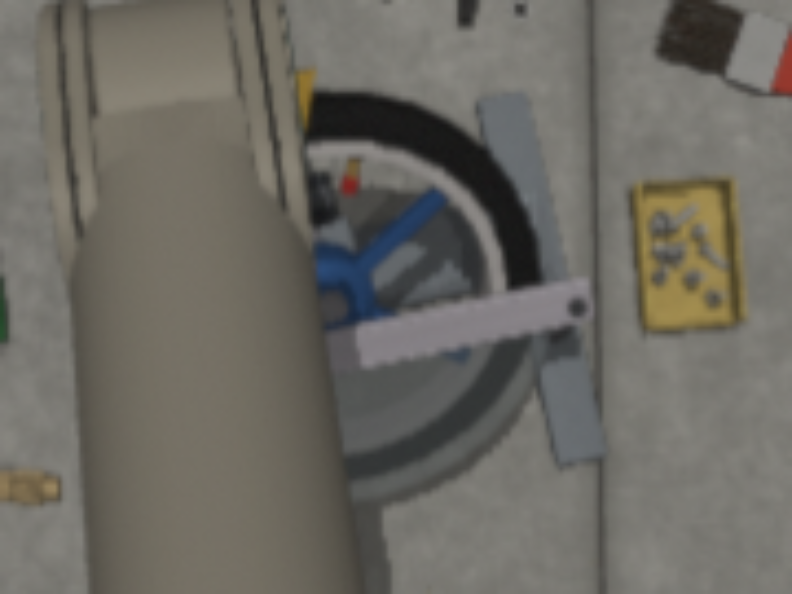

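Run:
```python
from h import *
O=[("side",[278,205],100,-36,0),("side",[233,241],75,0,-6),("top",[349,186],75,0,-6),("top",[440,196],100,-36,0)]
def res(j):
    r=[]
    for n,p,rr,o,nn in O:
        q=np.array(p)/(3.5 if n=="side" else 4.4)+([170,120] if n=="side" else [200,135])
        r.append(proj(n,f2w([pol(rr,np.radians(j[0]+o),nn)],*x[:3]))[0]-q)
    return np.concatenate(r)
s=least_squares(res,[-20.]);print(s.x,np.round(s.fun,1))
for o in range(len(O)):
  print(least_squares(lambda j:res(j)[2*o:2*o+2],[-20.]).x)
```

```text
[-19.06395421] [ 0.4 -2.1  0.4  0.8 -0.6  0.8  0.9 -0.4]
[-18.85965004]
[-19.37220235]
[-20.10789538]
[-18.39282806]
```

Run:
```python
from h import *
s=read_state();t0=tcp(-85,72);print(shift(t0,s))
for a in range(-85,-49,5): print(a,shift(tcp(a,72),s)-shift(t0,s))
```

```text
[  21.5 -126.4  164.8]
-85 [0. 0. 0.]
-80 [-5.1  0.8 -3.6]
-75 [-10.1   2.2  -7.2]
-70 [-15.    4.1 -10.6]
-65 [-19.7   6.5 -13.9]
-60 [-24.3   9.4 -17.2]
-55 [-28.6  12.8 -20.2]
-50 [-32.7  16.6 -23.1]
```

```bash
python3 -m jog '[4,-20,0,0,0, 8,-45,0,0,0, 12,-70,0,0,0, 17,-95,0,0,0, 20,-115,0,0,0, 21.5,-126,0,0,0, 21.5,-126,0,0,0, 21.5,-126,0,0,0, 21.5,-126,25,0,0, 21.5,-126,50,0,0, 21.5,-126,75,0,0, 21.5,-126,90,0,0, 21.5,-126,100,0,0, 21.5,-126,100,0,0, 21.5,-126,100,0,0, 21.5,-126,100,0,0]'
python3 - <<'E'
from h import *
s=read_state();print(shift(tcp(-85,72),s))
E
python3 look.py s7
```

```text
clock: 8.87
eef_pos: [598.6, -56.6, 362.1]
tool_rot: [-3.141, 0.002, -2.938]
force: [0.4, -0.1, 0.3]
width: -0.2
[ 1.8 -0.8 67.5]
8.8667 [598.6 -56.6 362.1] [ 0.4 -0.1  0.3]
```

View pics/s7.png

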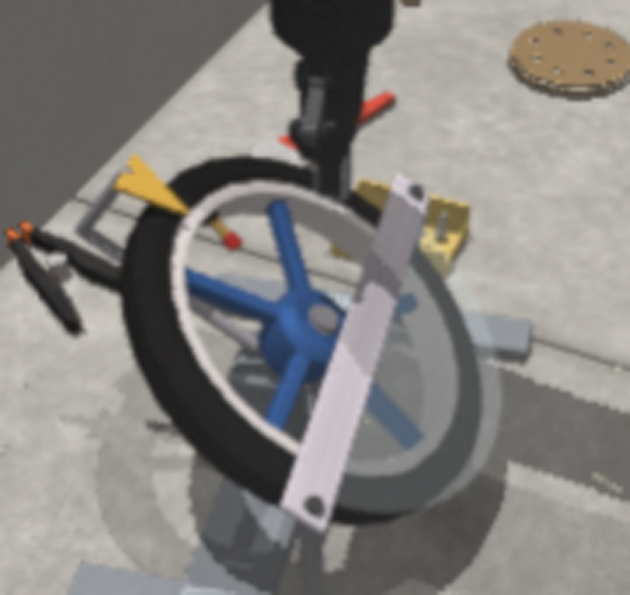

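```bash
python3 -m jog '[1,0,10,0,0, 1.5,0,25,0,0, 1.5,0,40,0,0, 1.5,0,50,0,0, 1.5,0,60,0,0, 1.5,0,66,0,0, 1.5,0,66,0,0, 1.5,0,66,0,0, 1.5,0,66,0,0]'
python3 - <<'E'
from h import *
s=read_state();print(shift(tcp(-85,72),s))
E
python3 look.py s8
```

```text
clock: 9.67
eef_pos: [596.8, -57.7, 295.5]
tool_rot: [-3.141, 0.001, -2.939]
force: [0.6, -0.5, 0.7]
width: 0.2
[-0.2 -0.2  0.9]
9.6667 [596.8 -57.7 295.5] [ 0.6 -0.5  0.7]
```

View pics/s8.png

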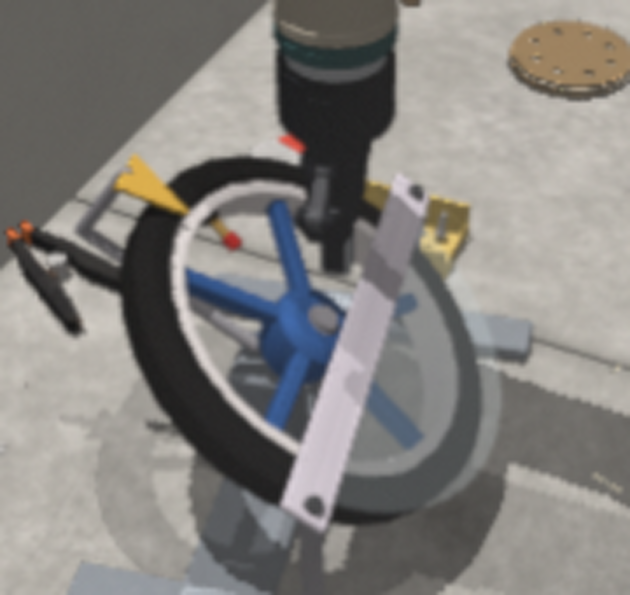

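Clear of the spoke (278,230) and bar. Push by small steps to about -62°.

```bash
python3 -m jog '[-3,0.5,-1.5,0,0, -6,1,-3.5,0,0, -9,2,-5.5,0,0, -11,2.7,-7,0,0, -13,3.5,-8.5,0,0, -15,4.3,-10,0,0, -17,5.3,-11.3,0,0, -19,6.3,-12.7,0,0, -21,7.4,-14,0,0, -22.5,8.3,-15,0,0, -22.5,8.3,-15,0,0, -22.5,8.3,-15,0,0]'
python3 look.py s9
```

```text
clock: 10.72
eef_pos: [617.0, -44.7, 310.1]
tool_rot: [3.141, 0.001, -2.939]
force: [-1.9, -0.7, -0.4]
width: 0.1
10.7167 [617.  -44.7 310.1] [-1.9 -0.7 -0.4]
```

View pics/s9.png

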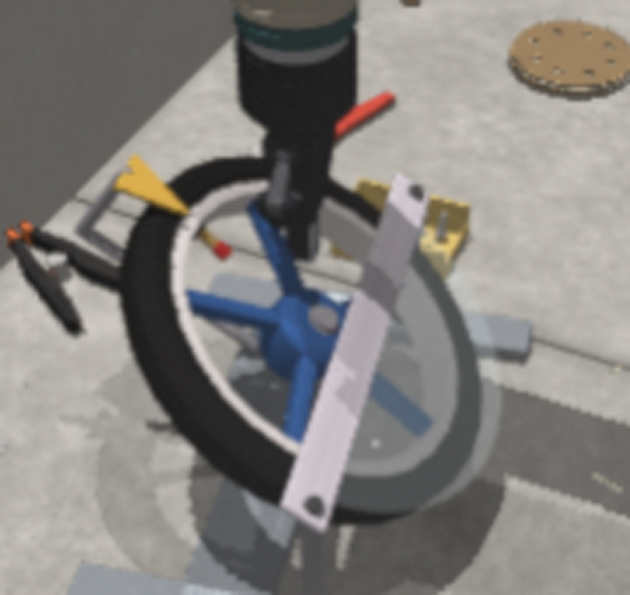

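```bash
cat > ang.py <<'E'
from h import *
import sys,json
# list of [px,py,r,offset,n] in side crop
for px,py,rr,o,nn in json.loads(sys.argv[1]):
    q=np.array([px,py])/3.5+[170,120]
    s=least_squares(lambda j:proj("side",f2w([pol(rr,np.radians(j[0]+o),nn)],*x[:3]))[0]-q,[-10.]);print(o,s.x,np.round(s.fun,1))
s=read_state();t0=np.array(s["eef_pos"])
L=f2w([[0,0,0]],*x[:3])[0]
d=t0-[0,0,156]-L; c,sn=np.cos(x[2]),np.sin(x[2]); X=c*d[0]+sn*d[1];Y=-sn*d[0]+c*d[1]
print("finger ang",np.degrees(np.arctan2(Y,X/.8192)),np.hypot(Y,X/.8192))
for a in (-65,-62,-60,-58,-56,-54,-52,-50,-48,-45): print(a,shift(tcp(a,72),s))
E
python3 ang.py '[[222,250,75,0,-6],[190,302,100,36,0],[428,427,100,180,0]]'
```

```text
0 [-9.56111755] [0.9 0.7]
36 [-4.63349974] [-1.8  0.3]
180 [-12.88082529] [0. 0.]
finger ang -62.08845098019704 71.30049053794316
-65 [ 2.4 -2.2  1.8]
-62 [-0.3 -0.6 -0.2]
-60 [-2.2  0.7 -1.4]
-58 [-3.9  1.9 -2.7]
-56 [-5.6  3.3 -3.9]
-54 [-7.3  4.8 -5.1]
-52 [-9.   6.3 -6.2]
-50 [-10.6   7.9  -7.3]
-48 [-12.1   9.5  -8.4]
-45 [-14.4  12.1 -10. ]
```

```bash
python3 -m jog '[-1.8,1,-1.2,0,0, -3,2,-2,0,0, -4.5,3,-3,0,0, -6,4,-4.2,0,0, -7.2,5,-5,0,0, -8,5.7,-5.6,0,0, -8,5.7,-5.6,0,0, -8,5.7,-5.6,0,0]'
python3 look.py s10;python3 ang.py '[]'|head -1
```

```text
clock: 11.43
eef_pos: [624.0, -37.5, 315.9]
tool_rot: [-3.141, 0.002, -2.939]
force: [-2.5, -0.8, 0.4]
width: 0.2
11.4333 [624.  -37.5 315.9] [-2.5 -0.8  0.4]
finger ang -52.84020571438004 71.95006624927564
```

View pics/s10.png

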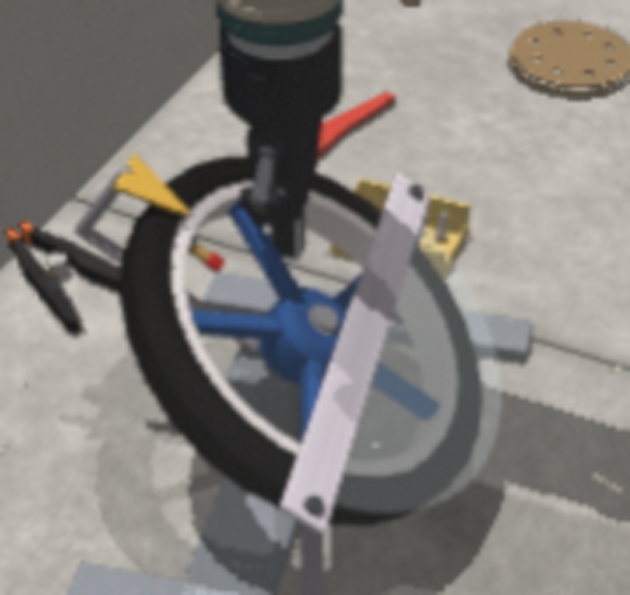

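```bash
python3 ang.py '[[216,262,75,0,-6],[435,412,100,180,0]]'|head -2; python3 -m jog '[3,-2,2,0,0, 6,-4,4,0,0, 6,-4,-10,0,0, 6,-4,-35,0,0, 6,-4,-65,0,0, 6,-4,-95,0,0, 6,-4,-125,0,0, 6,-4,-150,0,0, 10,-30,-155,0,0, 15,-70,-155,0,0, 20,-110,-155,0,0, 20,-150,-155,0,0, 20,-190,-155,0,0, 20,-220,-155,0,0, 20,-230,-155,0,0, 20,-230,-155,0,0]'
python3 look.py s11
python3 - <<'E'
from h import *
im,d=get_image("top");cv2.imwrite("pics/t11.png",cv2.resize(im[135:270,200:380],None,fx=4.4,fy=4.4,interpolation=cv2.INTER_CUBIC))
E
```

```text
0 [-0.52762558] [0.7 0.3]
180 [-3.84035015] [0.1 0. ]
clock: 12.82
eef_pos: [649.6, -271.2, 469.9]
tool_rot: [-3.139, -0.0, -2.945]
force: [-0.6, 0.2, 0.5]
width: 0.1
12.8167 [ 649.6 -271.2  469.9] [-0.6  0.2  0.5]
```

View pics/s11.png

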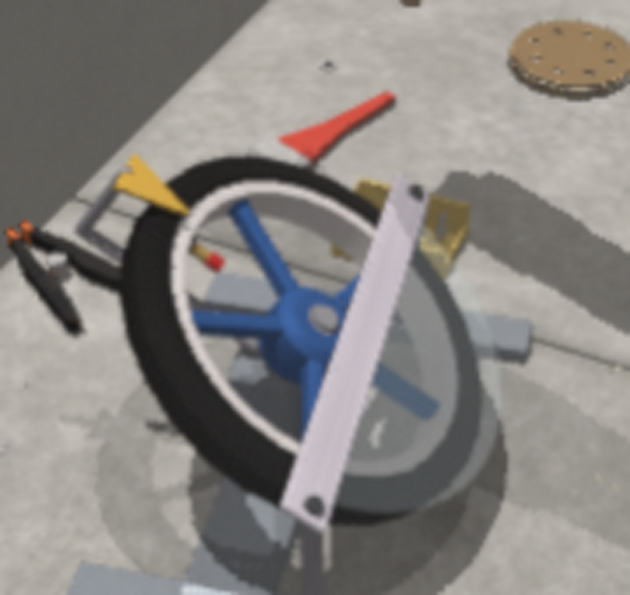

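View pics/t11.png

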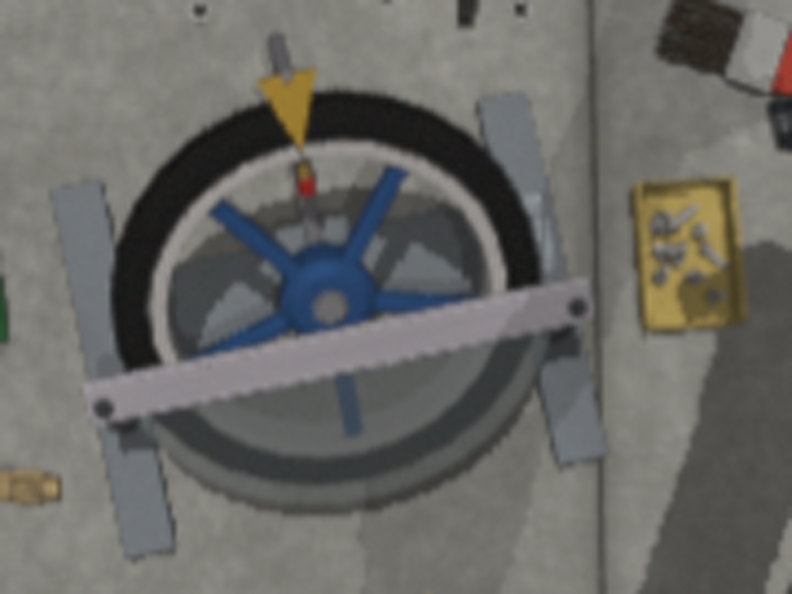

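Run:
```python
from h import *
for px,py,r,o,nn in [(307,188,77,0,-6),(217,208,98,36,0),(398,172,98,-36,0),(350,432,98,180,0)]:
    q=np.array([px,py])/4.4+[200,135]
    s=least_squares(lambda j:proj("top",f2w([pol(r,np.radians(j[0]+o),nn)],*x[:3]))[0]-q,[0.]);print(o,s.x,np.round(s.fun,1))
print(read_state()["clock"],read_state()["force"])
a=cv2.imread("pics/top0.png").astype(int);b=get_image("top")[0].astype(int)
for y,X in((165,185),(235,185),(170,340),(185,215)): print(np.abs(a-b)[y:y+40,X:X+30].mean())
```

```text
0 [-0.96497457] [0.  0.1]
36 [-1.85692574] [-0.4 -0.5]
-36 [0.17054011] [ 0.2 -0.5]
180 [-1.02874955] [0.1 0.5]
12.9167 [ 1.28925139  0.07794626 -0.32128165]
7.445833333333334
7.480277777777777
10.342222222222222
6.2363888888888885
```

```bash
python3 -m jog '[0,0,0,0,0, 0,0,0,0,0, 0,0,0,0,0, 0,0,0,0,0]'; python3 -c "
from cell import *
finish_job()"
```

```text
clock: 13.3
eef_pos: [650.4, -266.1, 470.9]
tool_rot: [3.141, 0.0, -2.938]
force: [-1.0, 0.4, -0.4]
width: 0.1
the job is handed in; nothing more can be done
```

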